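# Wind the bench timer and set it to the red tab

## Task

Start the glue-curing timer, the one with the orange knob: twist its knob clockwise past the green top mark, then turn it back so that its white nose points at the red tab on the rim (to within a minute), and let go. Leave the red tab, the other timer (blue knob, it is running) and everything else on the bench as they are.

Things in the scene. Friction and masses are not known exactly. Their poses are not given: they have to be found in the camera images.
- timer: Fixed bench timer with the orange knob, left or right of the blue one: a stand, footprint 125 x 130 mm, carrying a 130 mm square dial plate. Origin: centre of the underside; x from front to back, y left as seen from the front, z up. The plate faces up and to the front: its normal leans 0.6 rad (34 degrees) from vertical towards -x. The plate's centre, on the knob's axis, is 80 mm above the origin.
- dial (a joint): Angle of the orange knob, rad, growing clockwise as seen looking at the face: 0 at zero, 3.6 at the green top mark, hard stop at 4.0; 0.12 rad is one minute. At 0 the nose points 2.1 rad anticlockwise from straight up the face. It stays where it is left (friction about 0.09 N m, no spring).
- dial_grip (a point): Point on the orange knob's axis, 37 mm out from the plate, where to grip it. The knob is a bar 14 mm wide, from 28 mm behind the axis to 24 mm towards the nose; its crest is 47 mm above the plate, its flat sides go down to a round skirt, 60 mm across, its top 14 mm above the plate. x points along the bar to the white nose, z out of the face along the axis.
- dial_nose (a point): Outer end of the white nose of the orange knob, 42 mm from its axis, 12 mm above the plate; axes as dial_grip. The nose is a white fin 8 mm wide at one end of the bar, its top 25 mm above the plate.
- tab_end (a point): Point at the inner end of the red tab of the orange-knob timer, 42 mm from the axis, 12 mm above the plate: where the nose's end must be. The tab is a red block 18 x 7 x 5 mm lying radially on the rim of the scale, its top 7 mm above the plate.
- tab (a joint): Place of the red tab on the scale, rad, same zero and sense as joint dial (between 1.9 and 2.8). Stiff; not to be moved.
- top_mark (a point): Point over the green top mark, 42 mm from the axis, 12 mm above the plate: where the nose's end is at 30 minutes. The black scale has a white tick each minute, 0.12 rad apart; zero is at the lower left, values grow clockwise, and the broad green tick at the right is the top mark (30 minutes).
- timer2: Fixed bench timer of the same build with a blue knob and no red tab; origin and axes as for timer. Running: not to be touched.
- dial2_nose (a point): Outer end of the white nose of the blue knob, 42 mm from its axis.
- screwdriver: Loose screwdriver lying on the table in front of the orange-knob timer; origin under its middle. Not to be disturbed.
- contactor: Loose grey and black switch block, 45 x 45 x 79 mm tall, standing beside the orange-knob timer; origin at the centre of its underside. Not to be disturbed.
- terminals: Loose grey terminal block, 45 x 60 x 30 mm, beside the blue-knob timer; origin at the centre of its underside. Not to be disturbed.
- carton: Loose small cardboard carton with orange band, 70 x 110 x 50 mm, behind the timers; origin at the centre of its underside. Not to be disturbed.
- tape: Loose yellow roll of tape lying flat in front of the blue-knob timer, 90 mm across, 19 mm high; origin at the centre of its underside. Not to be disturbed.
- glue: Loose upright glue bottle, 44 mm across, 110 mm high; origin at the centre of its underside. Not to be disturbed.
- mug: Loose blue mug, 80 mm across, 90 mm high; origin at the centre of its underside. Not to be disturbed.
Not all that is in view belongs to the job. What is shaped like the timer but yellow is not meant.

How it is judged:
By the outcome, as a careful person would: the job done as asked, in the order asked, and still so for the second after the job is handed in, with the robot touching nothing.
It also fails if it takes over 72 s, if anything falls off the work surface, if the arm or the gripper's body presses on something with over 40 N, if the wrist force passes 120 N, or if a joint passes its speed limit or range.

## Robot

A 6-joint arm with a two-finger parallel gripper is mounted at the origin on the work surface. World frame = base frame: x ahead of the robot, y to its left, z up, the work surface at z = 0. Lengths are in m, angles in rad, forces in N, time in s.
With the tool pointing down it reaches from about 0.2 to 0.875 m from the base axis. Payload 3.4 kg.
Tool frame: the origin (TCP) lies midway between the tips of the shut fingers; the grasp point (between the pads) lies grip_point_offset behind it (grip_point_offset is the distance from the TCP to the grasp point, in m); z points along the fingers, y is the line along which they close (so a half turn about z gives the same grasp; the last joint's range is limited). The gripper opens to 94 mm and grips with 3 to 60 N. Pads are 16 mm wide; open, the fingers measure 119 mm over their backs; the gripper's body (75 mm by 177 mm) begins 78 mm behind the grasp point.
Start: joints at [1.163, 0.276, 1.505, -0, 1.361, -0.121], TCP at [0.163, 0.552, 0.205] pointing down, gripper open.
Joint ranges: [-2.89, 2.89], [-0.75, 2.08], [0.22, 2.7], [-1.18, 4.32], [0.11, 2.71], [-2.7, 2.7]. Speed limits (rad/s): [2.57, 2.57, 3.14, 3.14, 3.14, 3.14].

## Interface

Orientations are given as a unit quaternion [x, y, z, w].
In Python, from workcell import * gives the robot as it stands. Calls block until the motion is done:
- reach(position, orientation): joint-space move of the TCP to a pose.
- move_l(position, max_speed=0.15, rotation=None, max_force=None): straight line of the TCP; rotation=None keeps the orientation; max_speed is the mean speed in m/s. With max_force (N) it stops when the force on the tool has changed by that much, and returns True; else False.
- goto_joints(angles): joint-space move.
- open_gripper() and gripper_close(): open the fingers fully, or close them until they stop; the grip force is fixed at half the most.
- pause(seconds).
- inverse_kinematics(position, orientation): joint angles nearest the present ones, or None.
- snapshot(name): name is "side" or "top"; returns a dict with "img" (400x640x3 uint8, blue, green, red), "fx", "fy", "cx", "cy" (pixels), "R" (3x3) and "t" (3): a world point X has camera coordinates R X + t. Camera axes: x right, y down, z forward; pixel columns grow to the right and rows downward; lengths in m; the calibration is good to about 2 mm. A picture is of the moment at which its call begins. There is no depth.
A pose or a line that the arm cannot do raises IKError and nothing moves.
- job_done(): hands the job in; it is judged then, once.
Trained networks look in a picture, given as the dict that the camera call returned (one of the last four; its "shot" number tells which), for a name from the list of things; names that differ only in an ending like _2 or _b are one class to them, and where a whole thing is asked for, a point or a joint stands for the part that bears it (a point fixed in the world has none). Each returns a list of dicts, best first, with "p" (0 to 1); they miss things now and then, are a little off and sometimes report something else, mostly with a low value. They report only what shows in the picture. A call takes as long as a camera call. They do not tell look-alikes from the thing itself.
- boxes_of(target, picture): "at" ([x, y, z] in m, in world coordinates, good to about 4 mm: the middle of the surface that is visible of it).
- spot_point(target, picture): "at" ([x, y, z] in m, in world coordinates, good to about 4 mm: a listed point, or the origin of a listed thing).
Readings, each from a call of its own:
- read_t(): time.
- read_q(): joint angles.
- read_dq(): joint speeds.
- read_joint_torque(): joint torques, N m.
- read_eef_pos(): TCP position.
- read_ee_rot(): TCP orientation.
- read_contact_force(): force on the tool from outside, world axes, zero at the start.
- read_torque(): the same for the moment, N m.
- read_width(): finger opening in m.
- read_grip_force(): force on a finger pad.
Only numpy, scipy, OpenCV 4.12 (cv2) and the standard library are available. Lean on these libraries where they do the work, as an engineer would, in place of code of your own. Each camera call takes 0.05 s, during which the arm holds its last target. There are 200 camera calls.

## Working session

There is one attempt and no reset: what is moved stays moved. The work goes in short steps, each a Python script; the robot and the scene stay as the last script left them, time stands still between calls to the robot, and variables do not carry over. Pictures are saved under pics/ and viewed, at most 10 in all, crops included, and the job is handed in when it is done.

```bash
mkdir -p pics; ls; python3 - <<'E'
from workcell import *
import cv2
for n in ("top","side"):
    s=snapshot(n); cv2.imwrite(f"pics/{n}0.png",s["img"])
    print(n,s["fx"],s["cx"],s["cy"],s["R"],s["t"])
    for k in ("timer","timer2","dial_grip","dial_nose","tab_end","top_mark"):
        print(k,[(round(d["p"],2),[round(float(v),3) for v in d["at"]]) for d in spot_point(k,s)])
print(read_t(),read_width(),grip_point_offset, read_ee_rot())
E
```

```text
pics
top 506.4643200000201 324.8623005628966 201.7022201580834 [[-0.00634769 -0.99992016 -0.0109259 ]
 [-0.98967446  0.00784647 -0.14311849]
 [ 0.14319279  0.00990461 -0.98964525]] [0.00570866 0.49317563 1.52231549]
timer [(0.95, [0.554, -0.214, 0.003]), (0.79, [0.178, -0.3, -0.001]), (0.72, [0.63, 0.172, -0.004]), (0.63, [0.77, -0.297, 0.001]), (0.6, [0.381, -0.439, -0.001]), (0.24, [0.405, -0.206, -0.0])]
timer2 [(0.95, [0.554, -0.214, 0.003]), (0.79, [0.178, -0.3, -0.001]), (0.72, [0.63, 0.172, -0.004]), (0.63, [0.77, -0.297, 0.001]), (0.6, [0.381, -0.439, -0.001]), (0.24, [0.405, -0.206, -0.0])]
dial_grip [(0.82, [0.153, -0.296, 0.112]), (0.8, [0.366, -0.441, 0.11]), (0.77, [0.533, -0.215, 0.107]), (0.7, [0.747, -0.294, 0.113]), (0.33, [0.658, 0.18, 0.114])]
dial_nose [(0.89, [0.149, -0.264, 0.08]), (0.7, [0.551, -0.175, 0.089]), (0.7, [0.364, -0.401, 0.076]), (0.56, [0.738, -0.262, 0.08]), (0.2, [0.533, -0.214, 0.109])]
tab_end []
top_mark [(0.85, [0.763, -0.337, 0.092]), (0.8, [0.169, -0.343, 0.094]), (0.72, [0.373, -0.479, 0.088])]
side 517.6742241465811 318.59493834127 205.27
[... 385 characters left out ...]
0.383, -0.441, 0.003]), (0.81, [0.174, -0.294, -0.002]), (0.62, [0.631, 0.179, 0.003]), (0.58, [0.767, -0.291, -0.002])]
dial_grip [(0.82, [0.157, -0.294, 0.111]), (0.81, [0.746, -0.296, 0.11]), (0.77, [0.532, -0.215, 0.113]), (0.64, [0.498, 0.149, -0.004]), (0.55, [0.358, -0.437, 0.109]), (0.29, [0.604, 0.297, -0.001])]
dial_nose [(0.88, [0.365, -0.402, 0.079]), (0.8, [0.154, -0.264, 0.078]), (0.76, [0.556, -0.179, 0.087]), (0.64, [0.738, -0.261, 0.077])]
tab_end []
top_mark [(0.77, [0.37, -0.485, 0.091]), (0.71, [0.769, -0.337, 0.089]), (0.65, [0.55, -0.261, 0.089]), (0.42, [0.795, -0.005, 0.001])]
0.7 0.09407653625619189 0.0188 [1.42892303e-01 9.89738242e-01 5.18550110e-05 1.33923859e-05]
```

View pics/top0.png

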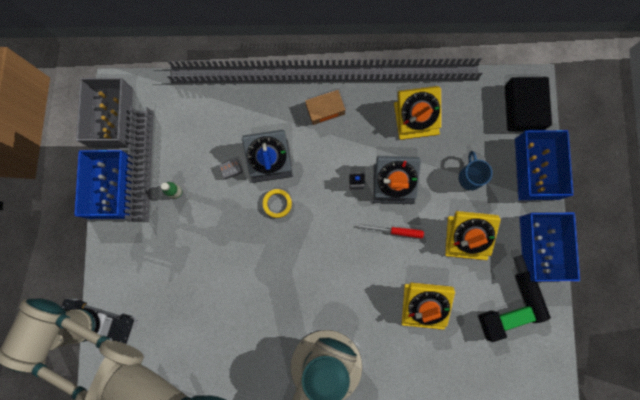

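View pics/side0.png

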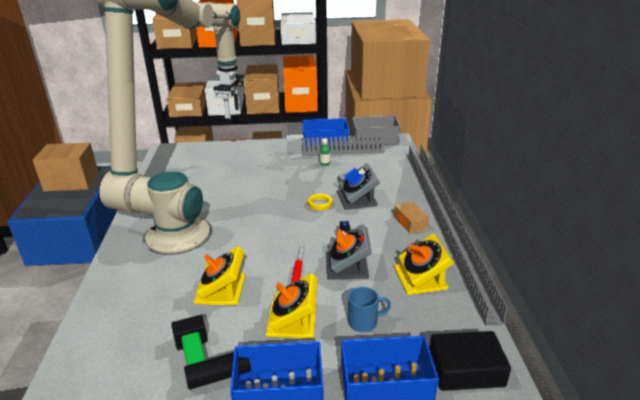

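Candidates with an orange knob in the top view are the grey timer (397,180) and three yellow look-alikes at (420,112), (472,235) and (428,306). The blue-knob timer is at (266,156). I choose the grey one at (397,180), and will check it in a rectified close crop.

```bash
cat > h.py <<'E'
import numpy as np, cv2
def frame(yaw):
    c,s=np.cos(yaw),np.sin(yaw); Rz=np.array([[c,-s,0],[s,c,0],[0,0,1]])
    n=Rz@[-np.sin(.6),0,np.cos(.6)]; u=Rz@[np.cos(.6),0,np.sin(.6)]; r=Rz@[0,-1,0]
    return r,u,n
def proj(s,X):
    p=(np.asarray(s["R"])@np.atleast_2d(X).T).T+s["t"]
    return np.c_[s["fx"]*p[:,0]/p[:,2]+s["cx"], s["fy"]*p[:,1]/p[:,2]+s["cy"]]
def rect(s,x,y,yaw,h,half=.08,N=400):
    r,u,n=frame(yaw); C=np.array([x,y,.08])+h*n
    W=np.array([C-half*r+half*u,C+half*r+half*u,C+half*r-half*u,C-half*r-half*u])
    H=cv2.getPerspectiveTransform(np.float32([[0,0],[N,0],[N,N],[0,N]]),np.float32(proj(s,W)))
    return cv2.warpPerspective(s["img"],H,(N,N),flags=cv2.WARP_INVERSE_MAP|cv2.INTER_CUBIC)
E
python3 - <<'E'
from workcell import *
from h import *
o=[]
for n in ("top","side"):
    s=snapshot(n); o.append(rect(s,.554,-.214,0,0))
im=np.hstack(o)
for k in (0,400):
    cv2.rectangle(im,(k+38,38),(k+362,362),(255,255,0),1); cv2.circle(im,(k+200,200),105,(255,0,255),1)
cv2.imwrite("pics/rect.png",im)
E
```

```text
(no output)
```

View pics/rect.png

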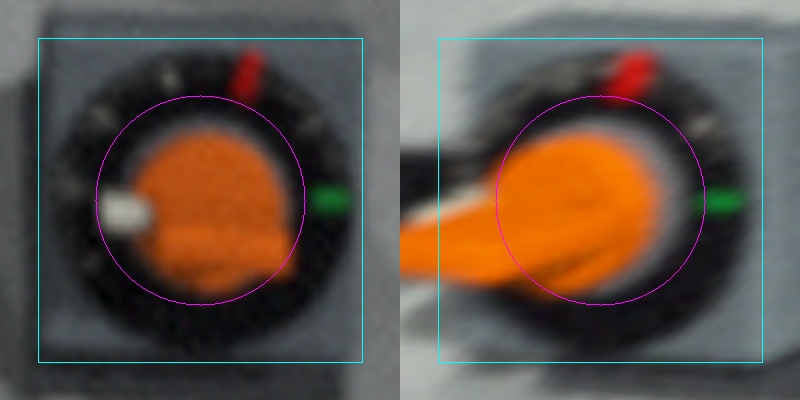

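```bash
cat >> h.py <<'E'
def hsvmask(im,lo,hi): 
    return cv2.inRange(cv2.cvtColor(im,cv2.COLOR_BGR2HSV),lo,hi)
def cen(m,keep=None):
    n,l,st,c=cv2.connectedComponentsWithStats(m); 
    i=1+np.argmax(st[1:,4]); return c[i],st[i,4]
def ang(c,N=400): # cw from up, radius mm
    d=(np.array(c)-N/2)*.16/N*1000; return np.arctan2(d[0],-d[1]),np.hypot(*d),d
GREEN=((50,120,50),(80,255,255)); RED=((174,150,80),(180,255,255)); RED0=((0,150,80),(3,255,255)); ORANGE=((5,150,80),(20,255,255))
E
python3 - <<'E'
from workcell import *
from h import *
from scipy.optimize import least_squares
for n in ("top","side"):
    s=snapshot(n); 
    x,y,w=.554,-.215,0.
    im=rect(s,x,y,w,0); g=cv2.GaussianBlur(cv2.cvtColor(im,cv2.COLOR_BGR2GRAY),(0,0),2).astype(float)
    pts=[]
    for a in np.arange(-np.pi,np.pi,.05):
        rr=np.arange(120,165); px=cv2.remap(g.astype('f4'),(200+rr*np.sin(a)).astype('f4')[None],(200-rr*np.cos(a)).astype('f4')[None],1)[0]
        d=np.diff(px); i=np.argmax(d)
        if d[i]>1.5: pts.append((200+rr[i]*np.sin(a),200-rr[i]*np.cos(a)))
    pts=np.array(pts)
    f=least_squares(lambda p:np.hypot(*(pts-p[:2]).T)-p[2],[200,200,145],loss='soft_l1')
    print(n,len(pts),"disc centre mm right,down",(f.x[:2]-200)*.4,"R",f.x[2]*.4,'med',np.median(abs(f.fun))*.4)
    for h in (0,.007):
        im=rect(s,x,y,w,h)
        gm=hsvmask(im,*GREEN); rm=hsvmask(im,*RED)|hsvmask(im,*RED0)
        print(h,"green",ang(cen(gm)[0]),"red",ang(cen(rm)[0]),cen(rm)[1])
    im=rect(s,x,y,w,.02)
    # white nose
    wm=hsvmask(im,(0,0,120),(180,90,255)); wm[:, 150:]=0; wm[:150]=0;wm[250:]=0
    print("nose",ang(cen(wm)[0]),cen(wm)[1])
    for k in ("timer","dial_grip","dial_nose","tab_end","top_mark"):
        print(k,[(round(d["p"],2),[round(float(v),3) for v in d["at"]]) for d in spot_point(k,s) if np.hypot(d["at"][0]-.55,d["at"][1]+.21)<.08])
E
```

```text
top 122 disc centre mm right,down [0.68486545 0.08871923] R 59.709203999340595 med 1.000191185628455
0 green (np.float64(1.5631008340795483), np.float64(51.114595551158516), array([51.11308204, -0.39334812])) red (np.float64(0.3476558554837374), np.float64(52.77308933573855), array([ 17.97951933, -49.61588297])) 957
0.007 green (np.float64(1.5013950348755285), np.float64(49.97603781223227), array([49.85573034, -3.46561798])) red (np.float64(0.31184868496320245), np.float64(55.08656566181372), array([ 16.9015873 , -52.42962963])) 945
nose (np.float64(-1.4407733267103318), np.float64(33.450384857911494), array([-33.16802721,  -4.33707483])) 1176
timer [(0.78, [0.555, -0.217, 0.003])]
dial_grip [(0.62, [0.533, -0.215, 0.111])]
dial_nose [(0.83, [0.546, -0.177, 0.089])]
tab_end []
top_mark [(0.94, [0.544, -0.258, 0.089])]
side 107 disc centre mm right,down [0.45003078 1.12026157] R 59.33584546821037 med 1.2957274526541256
0 green (np.float64(1.576781606577742), np.float64(46.605097352681724), array([46.60426257,  0.27894288])) red (np.float64(0.2188682119080691), np.float64(49.29724286663594), array([ 10.7036626 , -48.12119867])) 1802
0.007 green (np.float64(1.5165140374387405), np.float64(56.7575011663719), array([56.67390181, -3.0794143 ])) red (np.float64(0.39078521790935516), np.float64(55.242584090233095), array([ 21.04270423, -51.07785915])) 1775
nose (np.float64(-1.317274927203398), np.float64(32.68909915219553), array([-31.6441989 ,  -8.19889503])) 724
timer [(0.83, [0.552, -0.216, 0.001])]
dial_grip [(0.8, [0.533, -0.218, 0.112]), (0.59, [0.551, -0.175, 0.09])]
dial_nose [(0.71, [0.556, -0.175, 0.089])]
tab_end []
top_mark [(0.6, [0.551, -0.263, 0.089])]
```

```bash
cat >> h.py <<'E'
from scipy.spatial.transform import Rotation as Ro
X0,Y0,YAW=.5535,-.2156,-.065
r_,u_,n_=frame(YAW); C0=np.array([X0,Y0,.08])
def pose(dial,out,sign=1):
    """TCP pose with grasp point `out` m from the plate on the axis, pads along the bar"""
    f=dial-2.1; b=sign*(np.sin(f)*r_+np.cos(f)*u_); z=-n_
    q=Ro.from_matrix(np.c_[b,np.cross(z,b),z]).as_quat()
    return C0+n_*(out-.0188),q
E
python3 - <<'E'
from workcell import *
from h import *
for sg in (1,-1):
  for d in (.6,2.36,3.75):
    for o in (.037,.12):
      q=inverse_kinematics(*[list(v) for v in pose(d,o,sg)]); print(sg,d,o,None if q is None else np.round(q,3))
E
```

```text
1 0.6 0.037 [-0.739  0.186  2.162  0.902  0.466 -1.358]
1 0.6 0.12 [-0.826  0.021  2.128  0.694  0.654 -1.179]
1 2.36 0.037 [-0.739  0.186  2.162  0.902  0.466  0.402]
1 2.36 0.12 [-0.826  0.021  2.128  0.694  0.654  0.581]
1 3.75 0.037 [-0.739  0.186  2.162  0.902  0.466  1.792]
1 3.75 0.12 [-0.826  0.021  2.128  0.694  0.654  1.971]
-1 0.6 0.037 [-0.739  0.186  2.162  0.902  0.466  1.783]
-1 0.6 0.12 [-0.826  0.021  2.128  0.694  0.654  1.963]
-1 2.36 0.037 None
-1 2.36 0.12 [-0.826  0.021  2.128  0.694  0.654 -2.561]
-1 3.75 0.037 [-0.739  0.186  2.162  0.902  0.466 -1.35 ]
-1 3.75 0.12 [-0.826  0.021  2.128  0.694  0.654 -1.171]
```

```bash
python3 - <<'E'
from workcell import *
from h import *
p=read_eef_pos(); move_l([p[0],p[1],.33],max_speed=.25)
P,Q=pose(.6,.16); reach(list(P),list(Q)); print(read_t(),read_eef_pos(),P)
P,Q=pose(.6,.06); print(move_l(list(P),max_speed=.12,max_force=10))
P,Q=pose(.6,.038); print(move_l(list(P),max_speed=.05,max_force=8))
print(read_t(),read_eef_pos(),P,read_contact_force())
s=snapshot("side"); u,v=proj(s,C0)[0].astype(int)
a=cv2.resize(s["img"][v-90:v+60,u-100:u+100],None,fx=2,fy=2,interpolation=2)
s=snapshot("top"); u,v=proj(s,C0)[0].astype(int)
b=cv2.resize(s["img"][v-75:v+75,u-100:u+100],None,fx=2,fy=2,interpolation=2)
cv2.imwrite("pics/pre.png",np.hstack([a,b]))
E
```

```text
4.9667 [ 0.47427    -0.21002216  0.19665182] [ 0.47394085 -0.21042136  0.19653739]
False
False
6.5417 [ 0.54268028 -0.21473491  0.09549269] [ 0.54268176 -0.21489582  0.09584644] [-0.11447356 -0.36572292 -0.72828202]
```

View pics/pre.png

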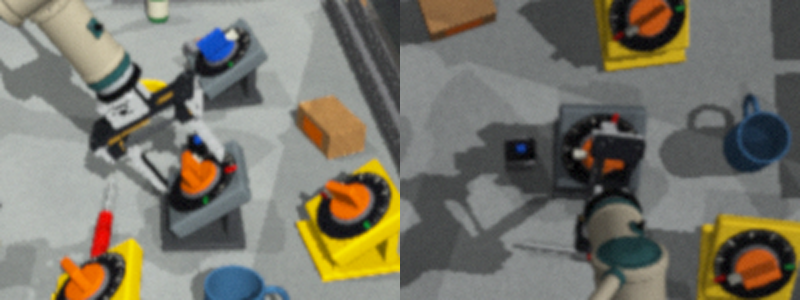

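In the side crop (left half) the fingers straddle the orange bar at about (200,175), with the red tab clear at (230,168). The contactor, the screwdriver and the blue timer are not touched.

```bash
python3 - <<'E'
from workcell import *
from h import *
gripper_close(); pause(.3)
f=read_contact_force(); q=read_q()
print(read_t(),read_width(),read_grip_force(),"f r,u,n",[round(float(np.dot(f,a)),1) for a in (r_,u_,n_)],np.round(read_torque(),2),np.round(q,3))
q=list(q); q[5]+=.3; goto_joints(q); pause(.1)
f=read_contact_force(); print(read_t(),read_width(),[round(float(np.dot(f,a)),1) for a in (r_,u_,n_)],np.round(read_torque(),2),read_q()[5],q[5])
E
```

```text
8.1417 0.01361453653751922 29.909901022911072 f r,u,n [-1.7, 5.5, -3.1] [ 0.05 -0.44  0.19] [-0.739  0.184  2.161  0.899  0.468 -1.355]
8.6333 0.014094591467062781 [-0.7, 5.1, -2.8] [ 0.09 -0.23  0.04] -1.0580396294649352 -1.0551601693856343
```

```bash
python3 - <<'E'
from workcell import *
from h import *
q=list(read_q())
for d in (1.5,2.3,3.1,3.6,3.72,3.8):
    q[5]=-1.358+(d-.6); goto_joints(q); pause(.05)
    f=read_contact_force(); print(round(read_t(),2),d,round(read_width(),4),[round(float(np.dot(f,a)),1) for a in (r_,u_,n_)],"T",round(float(np.dot(read_torque(),n_)),3),read_q()[5]-q[5])
s=snapshot("side"); u,v=proj(s,C0)[0].astype(int)
a=cv2.resize(s["img"][v-60:v+40,u-67:u+67],None,fx=3,fy=3,interpolation=2)
s=snapshot("top"); u,v=proj(s,C0)[0].astype(int)
b=cv2.resize(s["img"][v-50:v+50,u-65:u+65],None,fx=3,fy=3,interpolation=2)
cv2.imwrite("pics/past.png",np.hstack([a,b])[:,:800])
E
```

```text
9.31 1.5 0.0141 [0.9, 4.4, -3.9] T -0.083 -0.002912652570848495
10.14 2.3 0.0138 [2.1, 4.3, -4.7] T -0.038 -0.003089079110730475
10.97 3.1 0.0135 [6.1, 0.0, -3.9] T -0.063 -0.002968912043025851
11.57 3.6 0.0139 [7.7, -2.4, -2.1] T -0.225 -0.002882595515022679
11.88 3.72 0.0137 [6.8, -1.9, -0.8] T -0.14 -0.0028595994293365568
12.18 3.8 0.014 [6.9, -2.1, -0.0] T -0.159 -0.002833562869974937
```

View pics/past.png

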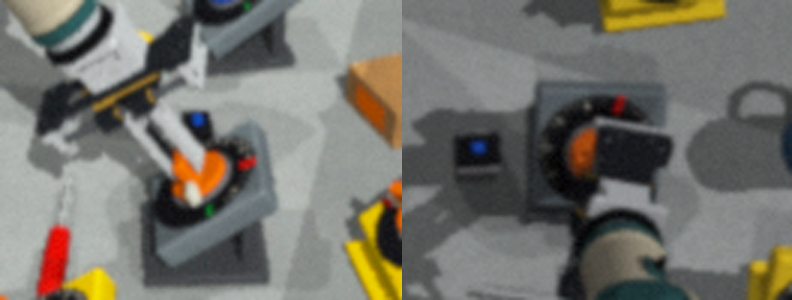

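```bash
python3 - <<'E'
from workcell import *
from h import *
q=list(read_q())
for d in (3.85,3.9):
    q[5]=-1.358+(d-.6); goto_joints(q); pause(.05)
    print(d,round(read_width(),4),"T",round(float(np.dot(read_torque(),n_)),3))
s=snapshot("side")
im=rect(s,X0,Y0,YAW,.02)
w=hsvmask(im,(0,0,130),(180,90,255)); yy,xx=np.mgrid[:400,:400]; R=np.hypot(xx-200,yy-200)*.4
w[(R>48)|(R<22)]=0
n,l,st,c=cv2.connectedComponentsWithStats(w)
print([(st[i,4],2.1+ang(c[i])[0],ang(c[i])[1]) for i in range(1,n) if st[i,4]>60])
for h in (.0,.003): print("green",2.1+ang(cen(hsvmask(rect(s,X0,Y0,YAW,h),*GREEN))[0])[0])
cv2.imwrite("pics/rect_past.png",im)
E
```

```text
3.85 0.0137 T -0.109
3.9 0.0134 T -0.176
[(np.int32(239), np.float64(1.3917216586474286), np.float64(46.43546494377696)), (np.int32(3683), np.float64(0.4913245922080358), np.float64(33.703459581543825)), (np.int32(2407), np.float64(3.8661429684495663), np.float64(35.805389855203366)), (np.int32(798), np.float64(-0.2964078081441266), np.float64(41.780723850801714))]
green 3.5939157283998737
green 3.5674557693853157
```

View pics/rect_past.png

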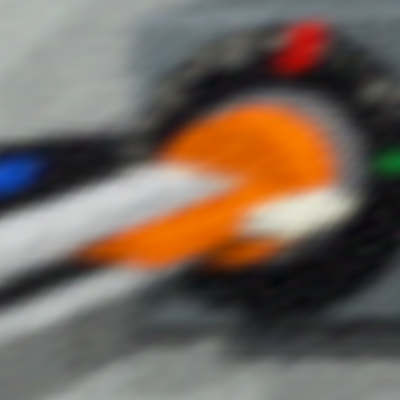

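The nose (about (305,212) in the rectified view, 3.87 rad) is clearly past the green mark at (390,162), 3.6 rad. Now I turn it back to the tab.

```bash
python3 - <<'E'
from workcell import *
from h import *
q=list(read_q())
for d in (3.,2.37):
    q[5]=-1.358+(d-.6)+.003; goto_joints(q); pause(.15)
f=read_contact_force(); print([round(float(np.dot(f,a)),1) for a in (r_,u_,n_)])
open_gripper(); P,Q=pose(2.37,.06); move_l(list(P),max_speed=.06); P,Q=pose(2.37,.16); move_l(list(P),max_speed=.15)
p=read_eef_pos(); move_l([.25,-.1,.36],max_speed=.25)
o=[]
for n in ("top","side"):
    s=snapshot(n)
    for k in ("dial_grip","dial_nose","tab_end"):
        print(n,k,[(round(d["p"],2),[round(float(v),3) for v in d["at"]]) for d in spot_point(k,s) if np.hypot(d["at"][0]-.55,d["at"][1]+.21)<.08])
    o.append(rect(s,X0,Y0,YAW,.012))
    yy,xx=np.mgrid[:400,:400]; R=np.hypot(xx-200,yy-200)*.4
    for h in (.007,.012,.02,.025):
        im=rect(s,X0,Y0,YAW,h); w=hsvmask(im,(0,0,110),(180,100,255)); w[(R>46)|(R<20)|(yy>200)]=0
        rm=hsvmask(im,*RED)|hsvmask(im,*RED0)
        print(h,"nose",[round(float(v),3) for v in ang(cen(w)[0])[:2]],"red",[round(float(v),3) for v in ang(cen(rm)[0])[:2]])
cv2.imwrite("pics/fin.png",np.hstack(o)); print(read_t())
E
```

```text
[-1.9, 7.6, -4.7]
top dial_grip [(0.78, [0.533, -0.215, 0.11]), (0.43, [0.577, -0.231, 0.111])]
top dial_nose [(0.62, [0.577, -0.233, 0.113]), (0.23, [0.547, -0.259, 0.092])]
top tab_end []
0.007 nose [0.38, 29.679] red [0.246, 55.49]
0.012 nose [0.334, 31.224] red [0.226, 57.27]
0.02 nose [0.272, 34.003] red [0.196, 60.086]
0.025 nose [0.239, 35.628] red [0.179, 61.894]
side dial_grip [(0.59, [0.53, -0.217, 0.111])]
side dial_nose [(0.76, [0.584, -0.233, 0.111])]
side tab_end []
0.007 nose [0.165, 26.071] red [0.352, 56.477]
0.012 nose [0.297, 30.498] red [0.456, 62.021]
0.02 nose [0.339, 34.409] red [0.587, 72.04]
0.025 nose [0.461, 37.231] red [0.651, 78.748]
21.8917
```

View pics/fin.png

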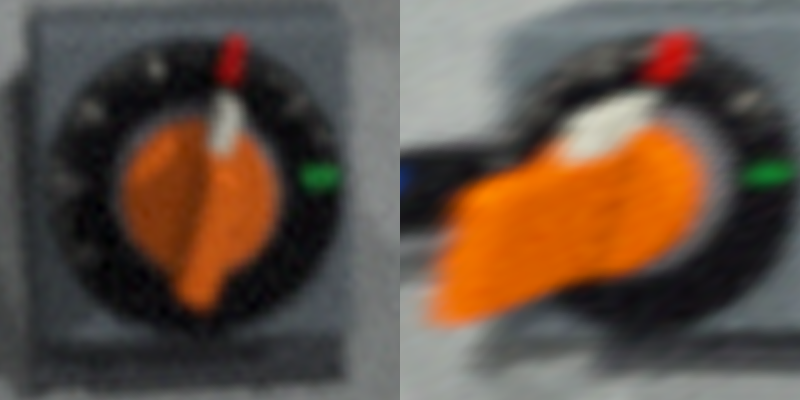

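The nose tip, at (228,92), lines up with the tab's inner end, at (231,84). In both views the angles agree to within about 0.03 rad, against a tolerance of 0.12, so I am handing it in.

```bash
python3 -c "
from workcell import *
print(job_done())"
```

```text
the job is handed in; nothing more can be done
None
```

The job is handed in: the orange-knob timer was turned past the green mark to about 3.87 rad, then set back and released with its nose within about 0.03 rad of the red tab (a minute is 0.12 rad), with no sign that anything else was touched.

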